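# Drive the seated plug out of a housing with the ejector punch

### The job

Take the slim punch from its cradle on the wooden rack and push it, pointed end first, through the small hole of the grey housing so that the brass plug seated inside is driven out and drops into the tray on the far side. Then draw the punch out and lay it back in the same cradle, pointing the same way as before. Leave the thick punch and the other things on the bench where they are.

Things in the scene. Friction and masses are not known exactly. Their poses are not given: they have to be found in the camera images.
- housing: Grey metal housing fixed to the bench: block x -25 to +19 mm, 64 mm wide (y), 87 mm high plus a 10 mm screw cap; foot flange 104 mm wide, 10 mm high. A level bore runs along its x, 55 mm above the bench, between entry_hole (-x face) and exit_mouth (+x face); the punch pushes toward +x, roughly the robot's left (within 20 degrees). Origin: on the bench under the block.
- entry_hole (a point): Centre of the round 18 mm diameter entry hole in the housing's -x face (housing frame -25, 0, 55 mm); the hole passes a 12 mm thick wall, behind which the bore widens to 32 mm. Axes as the housing's.
- exit_mouth (a point): Centre of the 32 mm wide exit mouth in the housing's +x face (housing frame 19, 0, 55 mm); the wide bore is 32 mm deep from here. Axes as the housing's.
- tray_floor (a point): Middle of the aluminium catch tray fixed to the housing below the exit (housing frame 75, 0, 3 mm). The tray is open-topped: x +19 to +131 mm, y -60 to +60 mm of the housing frame, walls 28 mm high and 3 mm thick. Axes as the housing's.
- plug: Solid brass plug, 30 mm diameter, 30 mm long, about 0.15 kg, seated in the wide bore against the inside of the 12 mm wall, its far end 2 mm inside the exit mouth; axis along the housing's x. Origin: its centre. A sprung ball presses on it, so it takes about 5 to 15 N to push; the punch's tip must pass the exit mouth by 5 to 10 mm to push it fully out.
- rack: Wooden rack fixed to the bench: base 130 (x) x 150 (y) x 12 mm with two V cradles along x, at y = -45 and +45 mm, each of two V blocks 14 mm thick at x = -48 and +48 mm. V apex 32 mm above the bench, sides at 45 degrees, rims 51 mm high. A punch lies in each, tips toward +x (roughly the robot's left); which lies where varies. Origin: on the bench, mid-base.
- slim_punch: Slim steel ejector punch, the one to use: round rod 14 mm diameter, 190 mm long with its flat disc head (21 mm diameter, 6 mm thick); the last 11 mm taper to an 8 mm tip. About 0.23 kg. Origin: on its axis at mid-length, about its centre of mass, 42 mm above the bench in the cradle; x runs from head to tip. 82 mm of rod are free between the V blocks.
- slim_punch_tip (a point): Centre of the slim punch's tip (95 mm from its origin).
- slim_punch_head (a point): Centre of the end of the slim punch's disc head (95 mm from its origin).
- thick_punch: Thick steel punch, the same shape and length but 22 mm diameter (head 29 mm): too thick for the entry hole; leave alone. Origin on its axis, mid-length.
- hex_nut: Bystander: steel hex nut 30 x 26 x 13 mm. Origin: centre of its underside.
- tape_measure: Bystander: yellow tape measure 35 x 84 x 69 mm. Origin: centre of its underside.
- pencil: Bystander: red carpenter's pencil 9 x 165 x 8 mm, long along its y. Origin: centre of its underside.

How it is judged:
By the outcome, as a careful person would: the job done as asked, in the order asked, and still so for the second after the job is handed in, with the robot touching nothing.
It also fails if it takes over 53 s, if anything falls off the work surface, if the arm or the gripper's body presses on something with over 40 N, if the wrist force passes 120 N, or if a joint passes its speed limit or range.

### The arm

A 7-joint arm with a two-finger parallel gripper is mounted at the origin on a cart in front of the work surface, level with it; the furniture and walls round the work are solid. World frame = base frame: x ahead of the robot, y to its left, z up, the work surface at z = 0. Lengths are in m, angles in rad, forces in N, time in s.
With the tool pointing down it reaches from about 0.375 to 0.925 m from the base axis. Payload 3.1 kg.
Tool frame: the origin (TCP) lies between the finger pads; the fingertips stand 19 mm ahead of it and the grasp point (between the pads) is the TCP; z points along the fingers, y is the direction in which the jaws open and shut (so a half turn about z gives the same grasp; the last joint's range is limited). The gripper opens to 85 mm and grips with 20 to 120 N. Pads are 22 mm wide; open, the fingers measure 114 mm over their backs; the gripper's body (76 mm by 85 mm) begins 54 mm behind the grasp point. The pads swing forward as they close: fully open they stand 13 mm farther back than shut.
Start: joints at [-1.396, 0.383, 0.044, 1.598, -0.018, 1.161, -0.05], TCP at [0.175, 0.626, 0.25] pointing down, gripper open.
Joint ranges: [-2.61, 2.61], [-0.41, 2.15], [-1.48, 1.57], [0, 2.5], [-1.57, 4.71], [0.05, 1.97], [-2.85, 2.85]. Speed limits (rad/s): [2.79, 2.79, 3.14, 3.14, 3.14, 3.14, 3.14].

### API

Orientations are given as a unit quaternion [x, y, z, w].
In Python, from bench import move_ptp, movel, move_j, move_gripper, pause, inverse_kinematics, read_camera, camera_params, MotionError, sign_off, look_for, tip_of, read_time_s, read_qpos, read_joint_vel, read_effort, read_eef_pos, read_tcp_rot, read_ft_force, read_ft_torque, read_finger_gap gives the robot as it stands. Calls block until the motion is done:
- move_ptp(position, orientation): joint-space move of the TCP to a pose.
- movel(position, orientation=None, speed=0.15): straight line of the TCP; orientation=None keeps the orientation; speed is the mean speed in m/s.
- move_j(angles): joint-space move.
- move_gripper(opening, effort=None): finger opening in m; effort is the grip in N (None keeps the last); returns when the fingers have stopped.
- pause(seconds).
- inverse_kinematics(position, orientation): joint angles nearest the present ones, or None.
- read_camera(name): name is "scene" or "top"; returns the picture (400x640x3 uint8, red, green, blue); there is no depth.
- camera_params(name): a dict with "K" (3x3 intrinsics, pixels), "camera_from_world" (4x4, takes a point from world to camera coordinates). Camera axes: x right, y down, z forward; pixel columns grow to the right and rows downward; lengths in m; the calibration is good to about 2 mm. A picture is of the moment at which its call begins. camera_params takes no time and is no camera call.
A pose or a line that the arm cannot do raises MotionError and nothing moves.
- sign_off(): hands the job in, once; it reports no verdict.
Trained networks look in the newest picture that a camera, given by its name, has taken for a name from the list of things; names that differ only in an ending like _2 or _b are one class to them, and where a whole thing is asked for, a point or a joint stands for the part that bears it (a point fixed in the world has none). Each returns a list of dicts, best first, with "confidence" (0 to 1); they miss things now and then, are a little off and sometimes report something else, mostly with a low value. They report only what shows in the picture. A call takes as long as a camera call.
- look_for(camera, name): "at" ([column, row] in pixels, amid what is visible of it).
- tip_of(camera, name): "at" ([column, row] in pixels: a listed point, or the origin of a listed thing).
Readings, each from a call of its own:
- read_time_s(): time.
- read_qpos(): joint angles.
- read_joint_vel(): joint speeds.
- read_effort(): joint torques, N m.
- read_eef_pos(): TCP position.
- read_tcp_rot(): TCP orientation.
- read_ft_force(): force on the tool from outside, world axes, zero at the start.
- read_ft_torque(): the same for the moment, N m.
- read_finger_gap(): finger opening in m.
Only numpy, scipy, OpenCV 4.12 (cv2) and the standard library are available. Lean on these libraries where they do the work, as an engineer would, in place of code of your own. Each camera call takes 0.05 s, during which the arm holds its last target. There are 200 camera calls.

## Working session

There is one attempt and no reset: what is moved stays moved. The work goes in short steps, each a Python script; the robot and the scene stay as the last script left them, time stands still between calls to the robot, and variables do not carry over. Pictures are saved under pics/ and viewed, about 8 in all and at most 12, crops included, and the job is handed in when it is done.

```bash
ls; mkdir -p pics
python3 - <<'E'
from bench import *
import cv2, numpy as np
print(read_time_s(), read_eef_pos(), read_tcp_rot(), read_finger_gap())
for c in ("scene","top"):
    im=read_camera(c); cv2.imwrite(f"pics/{c}0.png",im[:,:,::-1])
    p=camera_params(c); print(c,np.round(p["K"],1).tolist(),np.round(p["camera_from_world"],4).tolist())
    for n in ["slim_punch","thick_punch","slim_punch_tip","slim_punch_head","entry_hole","exit_mouth","housing","rack","tray_floor"]:
        print(n,[(np.round(d["at"],1).tolist(),round(d["confidence"],2)) for d in tip_of(c,n)[:3]])
E
```

```text
pics
0.0 [0.17487484 0.62508717 0.24889124] [ 1.35928362e-01  9.90717800e-01 -1.30642712e-03 -1.17323687e-04] 0.08559088402344274
scene [[371.3, 0.0, 322.2], [0.0, 371.3, 199.2], [0.0, 0.0, 1.0]] [[0.8361, -0.548, -0.0243, -0.3958], [-0.3141, -0.442, -0.8402, 0.1984], [0.4497, 0.7101, -0.5417, 0.8825], [0.0, 0.0, 0.0, 1.0]]
slim_punch []
thick_punch [([394.2, 254.9], 0.95), ([366.5, 274.7], 0.62)]
slim_punch_tip [([343.1, 256.0], 0.65)]
slim_punch_head [([402.5, 297.0], 0.66)]
entry_hole [([295.7, 180.7], 0.95), ([292.7, 190.0], 0.18)]
exit_mouth [([290.7, 176.1], 0.9), ([393.4, 255.6], 0.47)]
housing [([292.4, 191.3], 0.97), ([342.5, 253.8], 0.36)]
rack [([384.3, 280.5], 0.69)]
tray_floor [([282.6, 178.0], 0.83), ([290.3, 189.8], 0.69)]
top [[460.9, 0.0, 324.4], [0.0, 460.9, 205.5], [0.0, 0.0, 1.0]] [[0.0294, -0.9995, -0.0069, -0.0017], [-0.9813, -0.0275, -0.1904, 0.4475], [0.1901, 0.0124, -0.9817, 1.4154], [0.0, 0.0, 0.0, 1.0]]
slim_punch [([418.8, 219.9], 0.82)]
thick_punch [([420.8, 191.7], 0.81), ([285.0, 198.1], 0.28)]
slim_punch_tip [([392.9, 224.3], 0.64)]
slim_punch_head [([452.6, 219.8], 0.82)]
entry_hole [([284.7, 195.8], 0.86), ([314.3, 219.2], 0.43)]
exit_mouth [([269.4, 198.2], 0.76)]
housing [([275.0, 198.2], 0.85), ([419.6, 210.4], 0.72), ([352.6, 226.9], 0.36)]
rack [([418.6, 210.4], 0.78), ([277.6, 199.2], 0.46)]
tray_floor [([257.9, 197.5], 0.64)]
```

Run:
```python
import cv2
a=cv2.imread("pics/top0.png")[140:290,200:500]; cv2.imwrite("pics/top0c.png",cv2.resize(a,None,fx=2.66,fy=2.66,interpolation=cv2.INTER_CUBIC))
a=cv2.imread("pics/scene0.png")[120:345,200:500]; cv2.imwrite("pics/scene0c.png",cv2.resize(a,None,fx=2.66,fy=2.66,interpolation=cv2.INTER_CUBIC))
```

```text
(no output)
```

View pics/top0c.png

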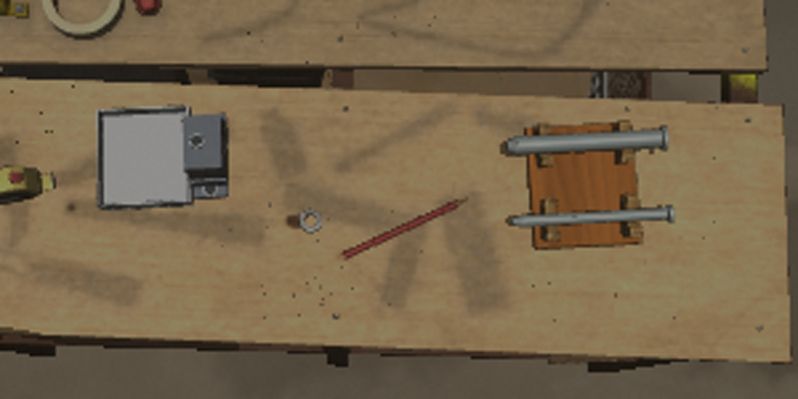

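View pics/scene0c.png

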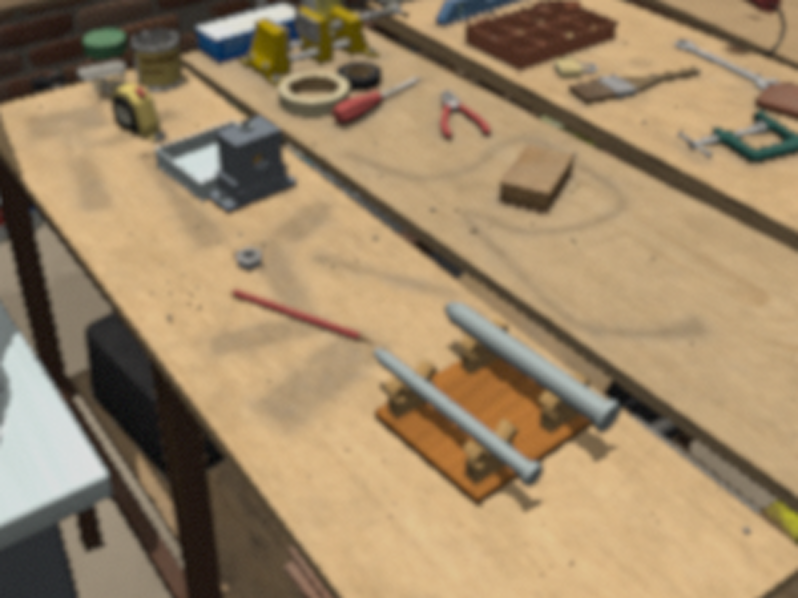

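The top crop shows the housing and tray at left (block about px 277,196) and the rack at right. The slim punch lies in the near cradle (px 392..453, 222) and the thick punch in the far one. The arm is out of view. Next I fit the poses from both cameras.

```bash
cat > h.py <<'E'
from bench import *
import cv2, numpy as np
from scipy.optimize import least_squares
from scipy.spatial.transform import Rotation as R
P={c:camera_params(c) for c in ("scene","top")}
def proj(c,p):
    p=np.atleast_2d(p); T=P[c]["camera_from_world"]; q=(p@T[:3,:3].T+T[:3,3])@P[c]["K"].T
    return q[:,:2]/q[:,2:]
def place(pose,p):  # pose x,y,yaw
    p=np.atleast_2d(p).astype(float); c,s=np.cos(pose[2]),np.sin(pose[2])
    return np.c_[pose[0]+c*p[:,0]-s*p[:,1], pose[1]+s*p[:,0]+c*p[:,1], p[:,2]]
def fit(obs,x0):  # obs: list of (cam, model point, pixel)
    f=lambda x: np.concatenate([(proj(c,place(x,m))[0]-u) for c,m,u in obs])
    return least_squares(f,x0,loss="soft_l1",f_scale=1.0,x_scale=[.01,.01,.1])
def quat(yaw_punch):  # tool down, tool y across the punch
    # tool x = -punch dir or +punch dir; z down
    x=np.array([np.cos(yaw_punch),np.sin(yaw_punch),0]); z=np.array([0,0,-1.]); 
    return R.from_matrix(np.c_[x,np.cross(z,x),z]).as_quat()
E
cat > meas.py <<'E'
from h import *; import json
H={"entry_hole":(-.025,0,.055),"exit_mouth":(.019,0,.055),"housing":(0,0,0),"tray_floor":(.075,0,.003)}
S={"slim_punch":(0,0,.042),"slim_punch_tip":(.095,0,.042),"slim_punch_head":(-.095,0,.042)}
D=[]
for r in range(3):
    for c in P:
        read_camera(c)
        for n in [*H,*S,"rack","thick_punch"]:
            for d in tip_of(c,n)[:1]:
                if d["confidence"]>.5: D.append((c,n,list(map(float,d["at"]))))
json.dump(D,open("det.json","w"))
for M,x0 in ((H,(.55,.13,1.5)),(S,(.5,-.25,1.5))):
    for cs in (("scene","top"),("scene",),("top",)):
        o=[(c,M[n],np.array(u)) for c,n,u in D if n in M and c in cs]
        f=fit(o,x0); print(cs,f.x.round(4),"rms px",np.sqrt(np.mean(f.fun**2)).round(2),len(o))
    f=fit([(c,M[n],np.array(u)) for c,n,u in D if n in M],x0)
    for c,n,u in D:
        if n in M: print(c,n,np.round(np.array(u)-proj(c,place(f.x,M[n]))[0],1))
print([d for d in D if d[1] in("rack","thick_punch")])
E
python3 meas.py
```

```text
('scene', 'top') [0.4702 0.1641 1.585 ] rms px 21.81 24
('scene',) [0.4685 0.1642 1.5836] rms px 1.25 12
('top',) [0.4711 0.1638 1.5657] rms px 30.8 12
scene entry_hole [ 1.1 -0.1]
scene exit_mouth [-1.6  1.9]
scene housing [-3.  -0.4]
scene tray_floor [0.3 0.5]
top entry_hole [ 0.4 -0.4]
top exit_mouth [-0.3 -0.9]
top housing [-3.1 -0.5]
top tray_floor [0.7 0.1]
scene entry_hole [ 1.3 -0.4]
scene exit_mouth [-3.   1.3]
scene housing [-2.1 -1.2]
scene tray_floor [ 0.4 -0.4]
top entry_hole [1.5 1.3]
top exit_mouth [-1.2  3.9]
top housing [-2.8 -1.1]
top tray_floor [ 1.8 -2.8]
scene entry_hole [0.5 1.2]
scene exit_mouth [ 0.5 -0.1]
scene housing [-2.5  0. ]
scene tray_floor [-0.3  0.3]
top entry_hole [0.8 0.2]
top exit_mouth [150.7  -4.5]
top housing [-3.8 -0.4]
top tray_floor [0.2 0.5]
('scene', 'top') [ 0.4062 -0.2974  1.6446] rms px 1.67 16
('scene',) [ 0.4059 -0.2984  1.6443] rms px 1.11 7
('top',) [ 0.406  -0.296   1.6458] rms px 1.88 9
scene slim_punch [1.  0.9]
scene slim_punch_tip [ 0.9 -1. ]
scene slim_punch_head [0.5 0.3]
top slim_punch [-3.4 -0.7]
top slim_punch_tip [-0.   0.9]
top slim_punch_head [-0.2  0.9]
scene slim_punch [-1.8 -0.4]
scene slim_punch_tip [0.3 1.4]
top slim_punch [-4.1 -1.9]
top slim_punch_tip [-0.  -0.5]
top slim_punch_head [-0.3  1.6]
scene slim_punch [-0.7  2.9]
scene slim_punch_head [ 0.3 -0.4]
top slim_punch [-4.8  0. ]
top slim_punch_tip [1.9 1. ]
top slim_punch_head [ 1.9 -1.1]
[('scene', 'rack', [381.8, 279.4]), ('scene', 'thick_punch', [394.3, 252.0]), ('top', 'rack', [416.2, 209.0]), ('top', 'thick_punch', [421.6, 192.3]), ('scene', 'rack', [383.6, 280.8]), ('scene', 'thick_punch', [394.8, 255.7]), ('top', 'rack', [418.0, 206.0]), ('top', 'thick_punch', [422.6, 192.9]), ('scene', 'rack', [380.0, 278.7]), ('top', 'rack', [421.6, 207.9]), ('top', 'thick_punch', [422.3, 195.5])]
```

```bash
cat > refine.py <<'E'
from h import *; from scipy.optimize import minimize
def rect(x0,x1,y0,y1,z): 
    c=[(x0,y0,z),(x1,y0,z),(x1,y1,z),(x0,y1,z)]; return [(c[i],c[(i+1)%4]) for i in range(4)]
HE=rect(.019,.131,-.06,.06,.028)+rect(-.025,.019,-.032,.032,.087)+[((-.025,s*.032,.01),(-.025,s*.032,.087)) for s in(-1,1)]
SE=[((-.089,s*.007,.042),(.084,s*.007,.042)) for s in(-1,1)]+[((-.095,-.0105,.042),(-.095,.0105,.042)),((.095,-.004,.042),(.095,.004,.042))]
RE=[e for e in rect(-.065,.065,-.12,.03,.012)]   # rack base, slim at rack y=+45
def load(c): return cv2.GaussianBlur(cv2.imread(f"pics/{c}0.png").astype(np.float32),(0,0),.8)
I={c:load(c) for c in P}; G={c:(cv2.Sobel(I[c],-1,1,0),cv2.Sobel(I[c],-1,0,1)) for c in P}
def score(x,E,cs):
    s=0
    for c in cs:
        for a,b in E:
            pts=proj(c,place(x,np.linspace(a,b,40))); t=pts[-1]-pts[0]; L=np.hypot(*t); n=np.array([-t[1],t[0]])/L
            m=lambda g:cv2.remap(g,pts[:,:1].astype(np.float32),pts[:,1:].astype(np.float32),cv2.INTER_LINEAR)[:,0]
            g=m(G[c][0])*n[0]+m(G[c][1])*n[1]
            s+=L*np.linalg.norm(g.mean(0))
    return -s
if __name__=="__main__":
    out={}
    for k,E,x0 in (("H",HE,(.4702,.1641,1.58)),("S",SE+RE,(.406,-.297,1.645)),("Sonly",SE,(.406,-.297,1.645))):
        for cs in (("scene",),("top",),("scene","top")):
            best=min((minimize(score,np.add(x0,d),args=(E,cs),method="Nelder-Mead",options=dict(initial_simplex=np.add(x0,d)+np.array([[0,0,0],[.004,0,0],[0,.004,0],[0,0,.04]]),xatol=1e-5)) for d in np.random.default_rng(0).normal(size=(12,3))*[.003,.003,.02]),key=lambda r:r.fun)
            print(k,cs,best.x.round(4),round(best.fun),round(score(x0,E,cs)))
        out[k]=best.x
    for c,r in (("scene",(235,135)),("top",(230,170))):
        tiles=[]
        for k,E,(u,v) in (("H",HE,proj(c,place(out["H"],(.03,0,.04)))[0]),("S",SE+RE,proj(c,place(out["S"],(0,0,.04)))[0])):
            f=6;w,h=66,49; u0,v0=int(u-w/2),int(v-h/2)
            im=cv2.resize(cv2.imread(f"pics/{c}0.png")[v0:v0+h,u0:u0+w],None,fx=f,fy=f,interpolation=cv2.INTER_CUBIC)
            for a,b in E:
                p=(proj(c,place(out[k],[a,b]))-[u0,v0]+.5)*f; cv2.line(im,*[tuple(int(t) for t in q) for q in p],(0,255,0),1)
            tiles.append(im)
        r=np.hstack(tiles); (rows:=globals().setdefault("rows",[])).append(r)
    cv2.imwrite("pics/fit.png",np.vstack(rows))
E
python3 refine.py
```

```text
H ('scene',) [0.4731 0.1637 1.6617] -38103 -34927
H ('top',) [0.4744 0.1653 1.6365] -48984 -38374
H ('scene', 'top') [0.474  0.1652 1.6375] -85611 -73301
S ('scene',) [ 0.4078 -0.3003  1.6451] -72351 -63580
S ('top',) [ 0.4046 -0.2949  1.6513] -50353 -47285
S ('scene', 'top') [ 0.4065 -0.2943  1.6552] -115481 -110864
Sonly ('scene',) [ 0.4084 -0.2983  1.6439] -40224 -34731
Sonly ('top',) [ 0.4059 -0.2974  1.6438] -22531 -22354
Sonly ('scene', 'top') [ 0.4081 -0.2981  1.6525] -61999 -57084
```

View pics/fit.png

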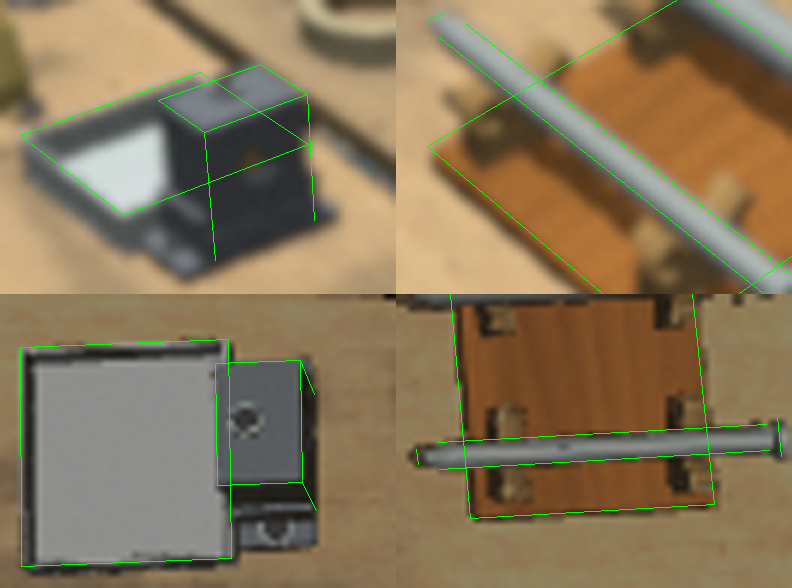

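Overlay check: the wireframes sit on the housing, tray, rack base and punch in both views, within about 1 px. Poses: housing (0.474, 0.165, yaw 1.638), slim punch (0.407, -0.297, yaw 1.650). Next I check IK and go above the punch.

```bash
cat >> h.py <<'E'
HP=np.array([.474,.1652,1.6375]); SP=np.array([.4072,-.2975,1.650])
E
python3 - <<'E'
from h import *
for off in (0,np.pi):
    for pose,pt in ((SP,(0,0,.2)),(SP,(0,0,.042)),(HP,(-.15,0,.2)),(HP,(-.15,0,.055)),(HP,(-.066,0,.055))):
        j=inverse_kinematics(place(pose,pt)[0],quat(pose[2]+off)); print(off,None if j is None else np.round(j,2))
E
```

```text
0 [-0.28  0.23  0.93  2.03 -0.22  0.99  0.84]
0 [-0.1   0.54  0.77  2.11 -0.58  0.71  1.13]
0 [-0.86  0.15  0.81  2.07 -0.13  0.98  0.08]
0 [-0.78  0.47  0.77  2.15 -0.5   0.7   0.39]
0 [-0.76  0.41  0.54  2.14 -0.34  0.68  0.07]
3.141592653589793 [-0.58  0.51  1.4   2.03 -0.57  1.09 -1.97]
3.141592653589793 [-0.46  1.08  1.36  2.12 -1.23  1.16 -1.53]
3.141592653589793 [-1.3   0.42  1.41  2.08 -0.48  1.05 -2.72]
3.141592653589793 [-1.15  0.99  1.37  2.16 -1.16  1.11 -2.23]
3.141592653589793 [ 0.73  0.8  -1.25  2.07  0.93  1.01  2.19]
```

Run:
```python
from h import *
q=quat(SP[2])
move_ptp(place(SP,(0,0,.16))[0],q); print(read_time_s(),read_eef_pos())
print("f0",read_ft_force().round(2))
movel(place(SP,(0,0,.042))[0],q,speed=.12); print(read_time_s(),read_eef_pos(),read_ft_force())
im=read_camera("top");cv2.imwrite("pics/top1.png",im[:,:,::-1])
im2=read_camera("scene");cv2.imwrite("pics/scene1.png",im2[:,:,::-1])
ts=[]
for c,i in (("top",im),("scene",im2)):
    u,v=proj(c,place(SP,(0,0,.042)))[0].astype(int)
    ts.append(cv2.resize(i[v-40:v+40,u-50:u+50,::-1],None,fx=4,fy=4,interpolation=cv2.INTER_CUBIC))
cv2.imwrite("pics/g1.png",np.hstack(ts))
```

```text
7.3417 [ 0.4079567  -0.29678133  0.15994427]
f0 [0.06 0.42 0.05]
8.475 [ 0.40768268 -0.29798493  0.04259096] [ 0.14080176  0.51402366 -0.32269747]
```

View pics/g1.png

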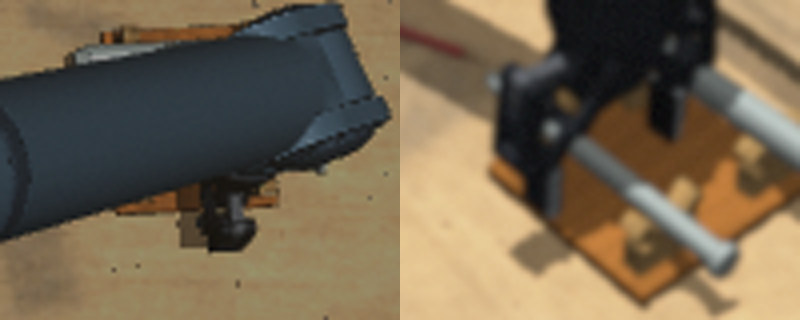

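The fingers straddle the slim rod between the V blocks, nothing touched. I grip lightly, check, then firm up and lift.

Run:
```python
from h import *
q=quat(SP[2])
move_gripper(.030,20); print(read_ft_force().round(1))
move_gripper(0.0,25); print("gap",read_finger_gap(),read_ft_force().round(1),read_ft_torque().round(2),read_eef_pos())
f=read_ft_force()
if np.linalg.norm(f)<25:
    p=read_eef_pos()
    movel(place(SP,(0,0,.050))[0],q,speed=.05); move_gripper(0.0,100)
    print("gap",read_finger_gap(),read_ft_force().round(1),read_ft_torque().round(2))
    movel(place(SP,(0,0,.14))[0],q,speed=.15)
    print(read_time_s(),"gap",read_finger_gap(),read_ft_force().round(1),read_ft_torque().round(2))
```

```text
[ 0.7 -0.3  0.1]
gap 0.013076941032437348 [-2.8 -0.   4.7] [0.1  0.84 0.02] [ 0.4057417  -0.29760881  0.0419447 ]
gap 0.010879262882316403 [ 0.1  0.2 -1.9] [ 0.02 -0.02  0.02]
10.7083 gap 0.011121007164402234 [-0.8 -0.  -3.1] [ 0.09 -0.04  0.05]
```

Run:
```python
from h import *
q=quat(HP[2])
move_ptp(place(HP,(-.155,0,.14))[0],q); 
movel(place(HP,(-.145,0,.055))[0],q,speed=.12)
print(read_time_s(),read_eef_pos(),place(HP,(-.145,0,.055)),"gap",read_finger_gap(),read_ft_force().round(1),read_ft_torque().round(2))
ts=[]
for c in ("top","scene"):
    i=read_camera(c); cv2.imwrite(f"pics/{c}2.png",i[:,:,::-1])
    for k in range(2):
      for n,pt in (("slim_punch_tip",(-.05,0,.055)),("slim_punch_head",(-.24,0,.055)),("entry_hole",(-.025,0,.055))):
        print(c,n,[(np.round(d["at"],1).tolist(),round(d["confidence"],2)) for d in tip_of(c,n)[:2]],"pred",proj(c,place(HP,pt))[0].round(1))
    u,v=proj(c,place(HP,(-.05,0,.055)))[0].astype(int); u0,v0=u-32,v-32
    t=cv2.resize(i[v0:v0+64,u0:u0+64,::-1],None,fx=6,fy=6,interpolation=cv2.INTER_CUBIC)
    ts.append(t)
cv2.imwrite("pics/pre.png",np.hstack(ts))
```

```text
12.7833 [0.48435592 0.01986313 0.05552566] [[0.48366486 0.02052246 0.055     ]] gap 0.0110008058853301 [ 0.2  0.1 -2.2] [-0.01 -0.02 -0.01]
top slim_punch_tip [([206.2, 208.5], 0.17)] pred [291.7 194.6]
top slim_punch_head [([353.1, 189.6], 0.54)] pred [351.9 192.3]
top entry_hole [([284.1, 200.0], 0.57)] pred [283.8 194.9]
top slim_punch_tip [([206.2, 208.5], 0.17)] pred [291.7 194.6]
top slim_punch_head [([353.1, 189.6], 0.54)] pred [351.9 192.3]
top entry_hole [([284.1, 200.0], 0.57)] pred [283.8 194.9]
scene slim_punch_tip [] pred [302.4 183.4]
scene slim_punch_head [] pred [341.6 210.5]
scene entry_hole [([297.6, 179.6], 0.76)] pred [297.9 180.3]
scene slim_punch_tip [] pred [302.4 183.4]
scene slim_punch_head [] pred [341.6 210.5]
scene entry_hole [([297.6, 179.6], 0.76)] pred [297.9 180.3]
```

View pics/pre.png

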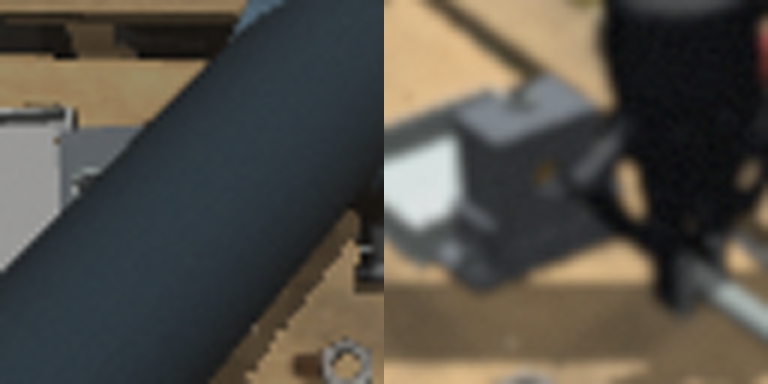

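Run:
```python
from h import *
i=cv2.imread("pics/scene2.png"); u0,v0,w,h=278,158,62,46; f=12
t=cv2.resize(i[v0:v0+h,u0:u0+w],None,fx=f,fy=f,interpolation=cv2.INTER_CUBIC); t=np.clip((t/255.)**.6*255,0,255).astype(np.uint8)
th=np.linspace(0,2*np.pi,25)
hole=place(HP,np.c_[0*th-.025,.009*np.cos(th),.055+.009*np.sin(th)])
px=lambda p:((proj("scene",p)-[u0,v0]+.5)*f).astype(np.int32)
cv2.polylines(t,[px(hole)],True,(0,255,255),1)
cx=px(place(HP,[(-.05,0,.055),(-.24,0,.055)])); cv2.line(t,tuple(map(int,cx[0])),tuple(map(int,cx[1])),(0,255,0),1)
cv2.imwrite("pics/pre2.png",t)
```

```text
(no output)
```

View pics/pre2.png

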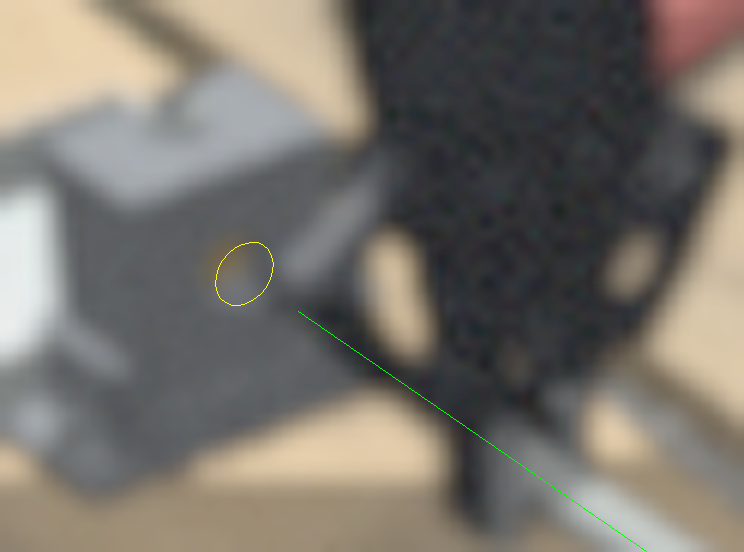

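The scene crop shows the hole where predicted: the brass glint sits in the overlap of the hole and plug-face ellipses, at about px 297.5,180. The rod appears a little up and right of its predicted line, so I measure that offset.

Run:
```python
from h import *
from refine import score
from scipy.optimize import minimize_scalar
tcp=np.array([.48436,.01986,HP[2]])
img=cv2.imread("pics/scene2.png").astype(np.float32).mean(2)
for s in (-.088,-.08,-.07,-.06,-.05,-.04,.075,.085,.09):
    lat=np.arange(-.016,.0161,.002)
    pts=proj("scene",place(tcp,np.c_[0*lat+s,lat,0*lat+.0555])).astype(np.float32)
    print(s,pts[8].round(1),cv2.remap(img,pts[:,:1],pts[:,1:],cv2.INTER_LINEAR)[:,0].astype(int))
p=proj("scene",place(tcp,[(0,0,.055),(0,.01,.055),(0,0,.065),(.01,0,.055)])); print("px per 10mm lateral,z,axial",(p[1:]-p[0]).round(2))
# same for pre-grasp picture
img=cv2.imread("pics/scene0.png").astype(np.float32).mean(2)
for s in (-.088,-.08,-.07,-.06,-.02,0,.02,.075,.085):
    pts=proj("scene",place((.4057,-.2975,1.65),np.c_[0*lat+s,lat,0*lat+.042])).astype(np.float32)
    print("rack",s,cv2.remap(img,pts[:,:1],pts[:,1:],cv2.INTER_LINEAR)[:,0].astype(int))
```

```text
-0.088 [340.3 209.3] [93 91 88 84 83 81 81 81 86 91 94 93 94 90 87 88 92]
-0.08 [338.5 208. ] [ 98 105 114 124 136 142 146 151 149 142 129 115  99  90  86  87  89]
-0.07 [336.2 206.4] [102 107 116 129 144 157 167 167 159 147 132 114  99  89  83  85  88]
-0.06 [334.  204.9] [ 98 104 115 129 145 157 165 165 160 147 132 114  98  89  86  86  89]
-0.05 [331.7 203.4] [100 105 113 128 144 157 166 167 160 147 131 114 100  89  86  87  90]
-0.04 [329.6 201.9] [ 97 103 114 129 144 158 165 166 160 149 132 115 101  90  88  88  90]
0.075 [306.4 185.9] [128 111  86  59  38  21  17  13  15  18  26  33  40  47  51  52  52]
0.085 [304.5 184.6] [85 60 40 26 19 14 14 15 21 28 34 41 45 48 49 49 48]
0.09 [303.6 184. ] [57 41 28 22 18 16 16 19 24 31 37 42 45 47 47 47 47]
px per 10mm lateral,z,axial [[-2.75  1.17]
 [-0.09 -2.91]
 [-2.04 -1.41]]
rack -0.088 [145 135 123 121 123 127 132 133 135 132 124 112  99 101 116 126 126]
rack -0.08 [ 91  99 115 132 150 164 174 171 162 144 121  99  83  74  67  60  55]
rack -0.07 [114 114 121 132 150 166 174 173 162 145 124 100  80  67  59  56  55]
rack -0.06 [110 108 109 119 139 160 171 173 163 144 122  98  75  62  56  55  56]
rack -0.02 [113 113 119 131 148 163 173 170 161 145 123 102  85  73  67  63  61]
rack 0 [105 106 114 127 145 162 171 170 161 144 124 102  82  68  61  58  58]
rack 0.02 [105 108 113 127 145 161 169 169 161 143 123 105  86  71  60  56  55]
rack 0.075 [173 172 170 168 167 170 171 169 158 143 127 119 123 140 159 171 176]
rack 0.085 [173 172 170 167 167 169 171 168 158 144 127 122 128 142 154 160 162]
```

```bash
cat > push.py <<'E'
from h import *; import sys, json
def run(xs,off,f0,amax,speed=.02,gain=.0003):
    """step the TCP along housing x, yielding sideways to the felt force; off = [lateral, z]"""
    Rm=np.c_[place((0,0,HP[2]),np.eye(3))].T  # columns: housing axes in world
    q=quat(HP[2]); off=np.array(off,float)
    for x in xs:
        movel(place(HP,(x,off[0],.055+off[1]))[0],q,speed=speed)
        f=Rm.T@(read_ft_force()-f0); p=Rm.T@(read_eef_pos()-[HP[0],HP[1],0])
        t=Rm.T@read_ft_torque()
        print(f"{x:.3f} f {f.round(1)} t {t.round(2)} p {(p*1000).round(1)} off {(off*1000).round(1)} gap {read_finger_gap()*1000:.1f}")
        if abs(f[0])>amax or np.hypot(*f[1:])>15: print("STOP"); break
        if np.hypot(*f[1:])>1: off=off+gain*f[1:]
    json.dump([x,*off,*f0],open("st.json","w")); print(read_time_s()); return x,off
E
python3 - <<'E'
from push import *
f0=read_ft_force()
run(np.arange(-.130,-.1039,.004),[.0005,0],f0,10,speed=.04)
E
```

```text
-0.130 f [-0.7  1.2 -0.5] t [-0.03  0.03 -0.03] p [-129.6    0.5   55. ] off [0.5 0. ] gap 11.1
-0.126 f [ 0.   1.3 -1.4] t [-0.    0.02  0.01] p [-125.8    0.9   54.8] off [ 0.9 -0.1] gap 10.9
-0.122 f [ 0.5  2.1 -0. ] t [0.03 0.05 0.  ] p [-121.7    1.3   54.4] off [ 1.2 -0.6] gap 10.9
-0.118 f [-0.   0.7 -0.8] t [ 0.04 -0.04 -0.02] p [-117.6    1.9   54.4] off [ 1.9 -0.6] gap 11.2
-0.114 f [-0.   0.8 -0.3] t [0.02 0.06 0.03] p [-113.6    2.1   54.1] off [ 2.1 -0.8] gap 11.1
-0.110 f [-0.8  1.4 -0.1] t [-0.06  0.02 -0.04] p [-109.7    1.9   54.3] off [ 2.1 -0.8] gap 11.1
-0.106 f [-1.5 -0.7 -1.4] t [-0.31  0.4  -0.16] p [-106.6    1.6   54.5] off [ 2.5 -0.8] gap 11.0
15.5083
```

Run:
```python
import re
s=open('push.py').read()
s=s.replace("f=Rm.T@(read_ft_force()-f0)","F=[]\n        for _ in range(4): pause(.02); F.append(read_ft_force())\n        f=Rm.T@(np.mean(F,0)-f0)")
s=s.replace(">1: off",">2: off")
open('push.py','w').write(s)
from push import *
run(np.arange(-.104,-.085,.004),[.0015,-.0005],R.from_euler('z',HP[2]).apply([0,.6,0])+[0,0,-2.5],22,speed=.03)
```

```text
-0.104 f [-5.  -1.9  0.9] t [-0.2   0.95 -0.11] p [-104.9    1.4   54.5] off [ 1.5 -0.5] gap 10.9
-0.100 f [-3.4 -0.6  0.5] t [-0.12  0.73  0.04] p [-99.8   1.3  54.6] off [ 0.9 -0.2] gap 11.0
-0.096 f [-3.3 -0.7 -0.1] t [-0.04  0.69  0.07] p [-95.7   1.3  54.6] off [ 0.9 -0.2] gap 11.0
-0.092 f [-3.5 -0.6  0.5] t [0.03 0.75 0.02] p [-91.8   1.2  54.6] off [ 0.9 -0.2] gap 10.8
-0.088 f [-0.1 -0.5  0.3] t [ 0.05 -0.02 -0.01] p [-86.4   0.7  54.8] off [ 0.9 -0.2] gap 11.1
17.225
```

Run:
```python
from push import *
run(np.arange(-.084,-.0635,.004),[.0009,-.0002],R.from_euler('z',HP[2]).apply([0,.3,0])+[0,0,-2.3],22,speed=.04)
im=read_camera("scene"); cv2.imwrite("pics/scene3.png",im[:,:,::-1]); it=read_camera("top"); cv2.imwrite("pics/top3.png",it[:,:,::-1])
for c in("scene","top"): print(c,[(np.round(d["at"],1).tolist(),round(d["confidence"],2)) for d in look_for(c,"plug")[:3]], proj(c,place(HP,[(.019,0,.055),(.06,0,.015)])).round(1).tolist())
ts=[]
for c,i in(("top",it),("scene",im)):
    u,v=proj(c,place(HP,(.04,0,.04)))[0].astype(int); ts.append(cv2.resize(i[v-30:v+30,u-32:u+32,::-1],None,fx=6,fy=6,interpolation=cv2.INTER_CUBIC))
cv2.imwrite("pics/out.png",np.hstack(ts))
```

```text
-0.084 f [ 0.  -0.3  0.3] t [ 0.05 -0.07 -0.01] p [-83.5   0.9  54.8] off [ 0.9 -0.2] gap 11.1
-0.080 f [-0.7 -0.2  0.5] t [ 0.07 -0.03  0.02] p [-79.9   0.9  54.8] off [ 0.9 -0.2] gap 10.9
-0.076 f [ 0.3 -0.3  0.5] t [ 0.07 -0.02 -0.  ] p [-75.8   0.9  54.8] off [ 0.9 -0.2] gap 11.3
-0.072 f [-0.3 -0.1  0.6] t [-0.03  0.04  0.02] p [-71.8   0.9  54.8] off [ 0.9 -0.2] gap 10.9
-0.068 f [-0.1  0.   0.3] t [-0.02 -0.05  0.06] p [-67.9   0.9  54.8] off [ 0.9 -0.2] gap 11.3
-0.064 f [ 0.1 -0.4  0.4] t [ 0.03  0.   -0.03] p [-63.9   0.9  54.8] off [ 0.9 -0.2] gap 11.1
19.125
scene [([316.4, 192.7], 0.6)] [[290.3, 175.1], [284.5, 180.9]]
top [([419.8, 209.4], 0.56)] [[269.8, 195.4], [258.7, 198.5]]
```

View pics/out.png

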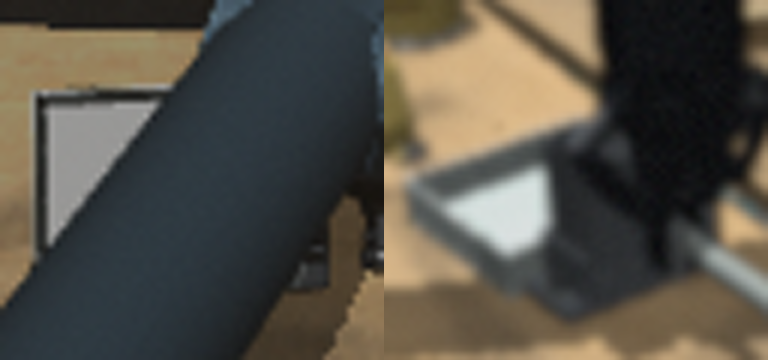

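The arm and block hide the tray, but the force fell to zero after about 16 mm of pushing. I withdraw, lift clear and check.

Run:
```python
from h import *
q=quat(HP[2]); o=.0009
movel(place(HP,(-.11,o,.0548))[0],q,speed=.08); print(read_ft_force().round(1))
movel(place(HP,(-.15,o,.0548))[0],q,speed=.08)
movel(place(HP,(-.16,o,.14))[0],q,speed=.15)
move_ptp(place(SP,(0,0,.14))[0],quat(SP[2]))
print(read_time_s(),read_eef_pos(),read_finger_gap(),read_ft_force().round(1))
im=read_camera("scene"); cv2.imwrite("pics/scene4.png",im[:,:,::-1]); it=read_camera("top"); cv2.imwrite("pics/top4.png",it[:,:,::-1])
for c in("scene","top"): print(c,[(np.round(d["at"],1).tolist(),round(d["confidence"],2)) for d in look_for(c,"plug")[:3]])
ts=[]
for c,i,p in(("top",it,place(HP,(.05,0,.03))),("scene",im,place(SP,(0,0,.12)))):
    u,v=proj(c,p)[0].astype(int); ts.append(cv2.resize(i[v-32:v+32,u-32:u+32,::-1],None,fx=6,fy=6,interpolation=cv2.INTER_CUBIC))
cv2.imwrite("pics/chk.png",np.hstack(ts))
```

```text
[ 0.3  0.6 -2. ]
22.6167 [ 0.40788731 -0.29593748  0.13934006] 0.010881138388054224 [ 0.7 -0.3 -2.9]
scene []
top [([268.6, 197.0], 0.4)]
```

View pics/chk.png

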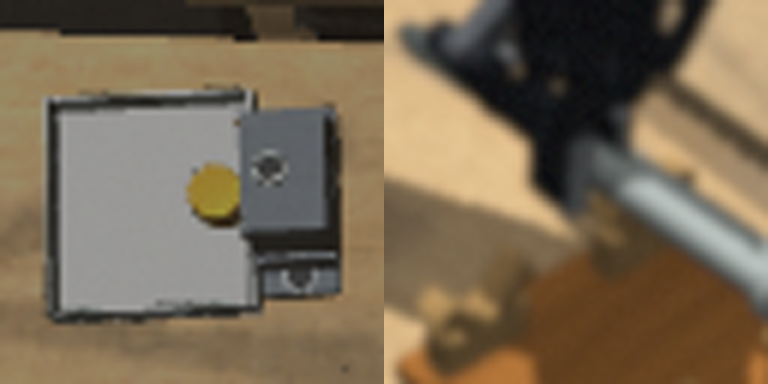

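The top view shows the brass plug as a round disc in the tray beside the exit (crop 217,193), so it dropped out and stands in the tray. The punch is still held. Now I lower it into its cradle, shifted to the x felt at the grip.

Run:
```python
from h import *
q=quat(SP[2]); L=.0018
movel(place(SP,(0,L,.075))[0],q,speed=.12); pause(.3); print(read_eef_pos().round(4),read_ft_force().round(1))
for z in (.052,.047,.0445,.043):
    movel(place(SP,(0,L,z))[0],q,speed=.03); pause(.15)
    print(z,read_eef_pos().round(4),read_ft_force().round(1),read_ft_torque().round(2))
print(read_time_s())
im=read_camera("scene"); cv2.imwrite("pics/scene5.png",im[:,:,::-1])
u,v=proj("scene",place(SP,(0,0,.05)))[0].astype(int); cv2.imwrite("pics/lay.png",cv2.resize(im[v-40:v+40,u-48:u+48,::-1],None,fx=7,fy=7,interpolation=cv2.INTER_CUBIC))
```

```text
[ 0.4059 -0.2979  0.0756] [-1.3  0.7 -2.7]
0.052 [ 0.4056 -0.2978  0.0522] [-0.9 -0.1 -1.6] [ 0.03 -0.02  0.  ]
0.047 [ 0.4054 -0.2977  0.047 ] [ 0.4 -0.1 -2.1] [ 0.07  0.   -0.  ]
0.0445 [ 0.4054 -0.2977  0.0445] [ 0.2 -0.1 -2.3] [ 0.    0.   -0.05]
0.043 [ 0.4054 -0.2977  0.043 ] [ 0.8 -0.1 -1.2] [ 0.05 -0.    0.03]
26.1417
```

View pics/lay.png

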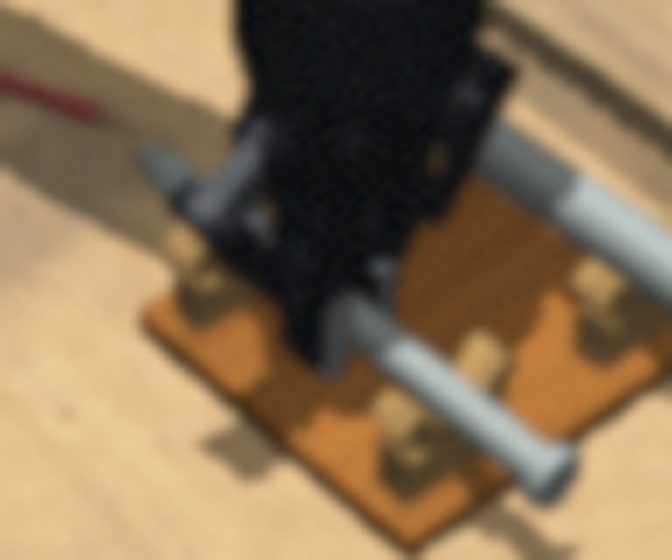

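The rod lies over both V blocks, head at lower right, tip at upper left. The force shows it is just starting to touch. I lower it to contact, release gently, retreat and check.

Run:
```python
from h import *
q=quat(SP[2]); L=.0018
for z in (.042,.0412):
    movel(place(SP,(0,L,z))[0],q,speed=.03); pause(.15); f=read_ft_force(); print(z,read_eef_pos().round(4),f.round(1))
    if f[2]>2: break
move_gripper(.02,20); print(read_finger_gap(),read_ft_force().round(1))
move_gripper(.05); pause(.2)
movel(place(SP,(0,L,.16))[0],q,speed=.1)
move_ptp([.40,.02,.32],q); pause(.3)
print(read_time_s(),read_ft_force().round(1))
D=[]
S={"slim_punch_tip":(.095,0,.042),"slim_punch_head":(-.095,0,.042)}
im={}
for c in P:
    im[c]=read_camera(c); cv2.imwrite(f"pics/{c}6.png",im[c][:,:,::-1])
    for n in S:
        for d in tip_of(c,n)[:1]: D.append((c,S[n],np.array(d["at"]))); print(c,n,np.round(d["at"],1),round(d["confidence"],2),proj(c,place((.4057,-.2975,1.65),S[n]))[0].round(1))
print(fit(D,SP).x.round(4))
ts=[cv2.resize(im[c][v-35:v+35,u-38:u+38,::-1],None,fx=5,fy=5,interpolation=cv2.INTER_CUBIC) for c,(u,v) in ((c,proj(c,place(SP,(0,0,.042)))[0].astype(int)) for c in P)]
cv2.imwrite("pics/done.png",np.hstack(ts))
for c in P: print(c,"diff in rack region",[int(np.abs(im[c].astype(int)-cv2.imread(f"pics/{c}0.png")[:,:,::-1])[v-20:v+20,u-40:u+40].max()) for u,v in [proj(c,place(SP,(0,0,.042)))[0].astype(int)]])
```

```text
0.042 [ 0.4057 -0.2978  0.0422] [0.2 0.3 1. ]
0.0412 [ 0.4057 -0.2978  0.0421] [-2.7  2.2  8.1]
0.02010931310277665 [ 0.6 -0.1 -0.1]
30.825 [ 0.1  0.7 -0.6]
scene slim_punch_tip [343.4 254. ] 0.88 [341.8 252.2]
scene slim_punch_head [403.  298.7] 0.95 [401.4 299.2]
top slim_punch_tip [393.7 225.7] 0.7 [392.1 222.8]
top slim_punch_head [453.8 218.2] 0.81 [452.5 219.8]
[ 0.4054 -0.3013  1.6974]
scene diff in rack region [12]
top diff in rack region [63]
```

View pics/done.png

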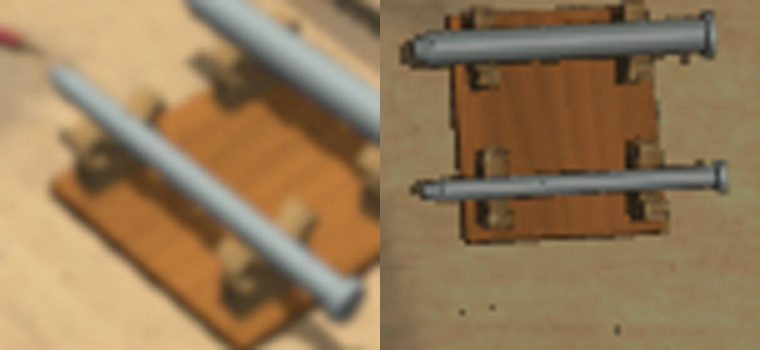

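Run:
```python
from h import *
print(read_joint_vel().round(3)); sign_off(); print(read_time_s())
```

```text
[-0.002 -0.003 -0.002 -0.001 -0.     0.001 -0.001]
the job is handed in; nothing more can be done
the job is handed in; nothing more can be done
```

I pushed the slim punch, tip first, through the housing's small hole; the brass plug dropped into the tray, and the punch is back in its own cradle. I handed the job in about 31 s into the 53 s allowed.

- **Pushing:** the force along the bore peaked at about 5 N, then fell to zero. I carried the tip on to about 12 mm past the exit mouth, slightly beyond the 5–10 mm suggested.
- **Plug:** the top picture taken after withdrawing shows it standing in the tray beside the exit. I did not look at the tray again before handing in.
- **Punch:** it lies in both V blocks, pointing the same way as before. The scene picture of it and the rack matches the one from the start almost exactly.
- **Checks that disagreed:**
    - The networks' last tip and head points put the punch about 4 mm along and 0.05 rad off, and the top picture still differed somewhat from the start there. I put the network points down to their pixel noise, given the scene match.
    - The two cameras differed by about 4 mm on the housing's x position; the punch entered the hole without trouble.
- **Other things:** the thick punch looks unmoved in the last pictures. I did not check the nut, tape measure and pencil one by one, but the arm never went near them at low height.

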